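# Pack interlocking profile samples in their case

### The arm

A 6-joint arm with a two-finger parallel gripper is mounted at the origin on the work surface. World frame = base frame: x ahead of the robot, y to its left, z up, the work surface at z = 0. Lengths are in m, angles in degrees, forces in N, time in s.
With the tool pointing down it reaches from about 0.35 to 0.875 m from the base axis. Payload 4.2 kg.
Tool frame: the origin (TCP) lies midway between the tips of the shut fingers; the grasp point (between the pads) lies 19 mm behind it; z points along the fingers, y is the line along which they close (so a half turn about z gives the same grasp; the last joint's range is limited). The gripper opens to 87 mm and grips with 3 to 60 N. Pads are 19 mm wide; open, the fingers measure 117 mm over their backs; the gripper's body (75 mm by 190 mm) begins 51 mm behind the grasp point.
Start: joints at [-49.469, 22.042, 0.453, 0, -68.411, -14.817], TCP at [0.271, -0.563, 0.223] pointing down, gripper open.
Joint ranges: [-179.83, 179.83], [-69.29, 118.12], [-61.27, 80.66], [-181.25, 117.63], [-171.15, -9.14], [-177.46, 177.46]. Speed limits (degrees/s): [159.86, 159.86, 180, 180, 180, 180].

### API

Orientations are given as [roll, pitch, yaw] about the fixed x, y, z axes, in that order (R = Rz(yaw) Ry(pitch) Rx(roll)).
In Python, from workcell import env gives the robot as it stands. The module is installed in compiled form; this text tells all that it offers. Calls block until the motion is done:
- env.goto(position, orientation): joint-space move of the TCP to a pose.
- env.move_straight(position, rotation=None, rate=0.15, force_limit=None): straight line of the TCP; rotation=None keeps the orientation; rate is the mean speed in m/s. With force_limit (N) it stops when the force on the tool has changed by that much, and returns True; else False.
- env.set_joints(angles): joint-space move.
- env.gripper_to(opening, grasp_force=None): opening from 0.0 (shut) to 1.0 (fully open); grasp_force is the grip in N (None keeps the last); returns when the fingers have stopped.
- env.dwell(seconds).
- env.inverse_kinematics(position, orientation): joint angles nearest the present ones, or None.
- env.read_state(): the state.
- env.grab_frame(name): name is "side" or "top" or "wrist"; returns a dict with "image" (480x640x3 uint8, blue, green, red), "fx", "fy", "cx", "cy" (pixels), "position" and "orientation" of the camera in the world. Camera axes: x right, y up, looking along -z (the intrinsics and any distortion apply to the point x, -y, -z); pixel columns grow to the right and rows downward; lengths in m; the calibration is good to about 2 mm. The wrist camera is an equidistant fisheye: a pixel r from the principal point sees the ray r / f radians off the axis. A picture is of the moment at which its call begins. There is no depth.
A pose or a line that the arm cannot do raises env.Unreachable and nothing moves.
- env.close_job(): hands the job in; it is judged then, once.
Trained networks look in a picture, given as the dict that the camera call returned (one of the last four; its "shot" number tells which), for a name from the list of things; names that differ only in an ending like _2 or _b are one class to them, and where a whole thing is asked for, a point or a joint stands for the part that bears it (a point fixed in the world has none). Each returns a list of dicts, best first, with "score" (0 to 1); they miss things now and then, are a little off and sometimes report something else, mostly with a low value. They report only what shows in the picture. A call takes as long as a camera call.
- env.search_frame(picture, thing): "xyz" ([x, y, z] in m, in world coordinates, good to about 4 mm: the middle of the surface that is visible of it).
- env.trace(picture, thing): "mask" (480x640 bool, what is visible of it).
The state is a dict: "clock": time; "joint_positions": joint angles; "qvel": joint speeds; "joint_torque": joint torques, N m; "position": TCP position; "tool_rot": TCP orientation; "force": force on the tool from outside, world axes, zero at the start; "wrist_torque": the same for the moment, N m; "opening": opening from 0.0 (shut) to 1.0 (fully open); "finger_force": force on a finger pad.
Only numpy, scipy, OpenCV 4.12 (cv2) and the standard library are available. Lean on these libraries where they do the work, as an engineer would, in place of code of your own. Each camera call takes 0.05 s, during which the arm holds its last target. There are 200 camera calls.

### The job

Pack the profile samples: swing the case's cover up by its bar until it stays fully open by itself, then set the loose narrow channel, open side up, in the free groove beside the one already in the case. Then lower the wide channel, open side down, over the two of them so that one of its flanges stands in each narrow channel and all three lie level along the case. Set both down gently without dropping them, and leave everything else on the table where it is.

Things in the scene. Friction and masses are not known exactly. Their poses are not given: they have to be found in the camera images.
- case: Grey tray, fixed: 182 (x) by 202 mm (y), walls 6 thick, 50 high, floor 6 thick, 170 long inside. Origin: centre of underside, on the table; x its length, +y to the hinge, z up. Three black strips 5 mm high stand on its floor along x: 23 wide at y = 0, 12 wide at y = +64.5 and -64.5 mm; between them two grooves 47 mm wide, centred at y = +35 (taken) and y = -35 mm (free).
- free_groove (a point): Centre of the free groove, on the tray's floor, 35 mm to -y of the case's middle and 6 mm above the table. Axes as the case.
- lid (a joint): Angle of the case's grey cover (rad): 0 shut (as it starts), 1.92 fully open against its stop. Free hinge along the case's x on its +y side. The cover weighs 0.4 kg; let go below about 1.4 it falls shut, beyond that it falls back by itself to the stop and stays.
- lid_hinge (a point): Point on the cover's hinge line at mid length: 101 mm to +y of the case's origin, 50 mm above the table. Axes turn with the cover; shut, they are parallel to the case's.
- lid_bar (a point): Middle of the cover's handle: round steel bar 14 mm thick, parallel to the hinge, 110 mm free between its two arms, its axis 45 mm off the cover's front edge. With the cover shut it lies 247 mm to -y of the hinge and 14 mm above it (64 mm above the table). The shut cover's top is 82 mm above the table, its rim 26 mm deep.
- narrow_in_case: Narrow aluminium U-channel already lying open side up in the groove at +y, under the cover at the start: 140 mm long (x), 40 wide (y), 36 tall, walls 5. Origin: centre of the underside of its web, z up. 0.19 kg.
- narrow_loose: Narrow aluminium U-channel of the same section (140 x 40 x 36 mm, walls 5), lying open side up on the table. x along its length, origin: centre of the underside of its web, z up. About 0.19 kg. In the free groove its underside is 6 mm above the table, with 30 mm between it and the other narrow channel.
- wide: Wide aluminium U-channel lying open side down on the table: 140 mm long (x), 64 wide (y), 56 tall, walls 5, 54 between its flanges. Origin: midway between its flange edges at their foot; its closed back is 56 mm above, z up. About 0.31 kg. Seated, its flanges stand on the webs of both narrow channels, its origin 11 mm above the table.
- dark_cup: Bystander: dark steel cup, 72 mm across, 65 tall, origin centre of underside.
- amber_cup: Bystander: amber glass cup, 72 mm across, 55 tall, origin centre of underside.
- black_ring: Bystander: flat black plastic ring, 68 mm across, 12 tall, origin centre of underside.
- turned_hub: Bystander: turned aluminium hub, 72 mm across, 30 tall, origin centre of underside.
- machined_plate: Bystander: square aluminium plate with holes, 90 x 90 x 14 mm, origin centre of underside.
- mouse: Bystander: white computer mouse, 105 x 58 x 30 mm, origin centre of underside.
- tumbler: Bystander: clear glass tumbler, 68 mm across, 100 tall, origin centre of underside.

How it is judged:
By the outcome, as a careful person would: the job done as asked, in the order asked, and still so for the second after the job is handed in, with the robot touching nothing.
It also fails if it takes over 70 s, if anything falls off the work surface, if the arm or the gripper's body presses on something with over 40 N, if the wrist force passes 120 N, or if a joint passes its speed limit or range.

## Working session

There is one attempt and no reset: what is moved stays moved. The work goes in short steps, each a Python script; the robot and the scene stay as the last script left them, time stands still between calls to the robot, and variables do not carry over. Pictures are saved under pics/ and viewed, at most 10 in all, crops included, and the job is handed in when it is done.

```bash
mkdir -p pics
python3 - <<'E'
from workcell import env
import cv2,numpy as np
s=env.read_state();print(s['clock'],s['position'],s['tool_rot'],s['opening'])
for n in ['top','side']:
    p=env.grab_frame(n); cv2.imwrite(f'pics/{n}0.png',p['image'])
    print(n,p['fx'],p['cx'],p['cy'],p['position'],p['orientation'])
    for t in ['case','lid','lid_bar','narrow_loose','wide','dark_cup','amber_cup','black_ring','turned_hub','machined_plate','mouse','tumbler']:
        r=env.search_frame(p,t); print(t,[(np.round(q['xyz'],3).tolist(),round(q['score'],2)) for q in r[:2]])
E
```

```text
0.0 [ 0.27094969 -0.56254657  0.22144512] [ 1.79873503e+02 -4.78035927e-03 -1.54293510e+02] 0.9978378245427901
top 583.6391833910571 331.43643617446645 240.27567899142514 [ 0.35928025 -0.01310788  1.07676365] [ 1.19526486e+01  9.02161786e-02 -9.30412809e+01]
case [([0.566, 0.166, 0.081], 0.8)]
lid [([0.567, 0.171, 0.084], 0.83)]
lid_bar [([0.708, -0.218, 0.008], 0.43)]
narrow_loose [([0.463, -0.134, 0.011], 0.57)]
wide [([0.548, -0.319, 0.061], 0.97)]
dark_cup [([0.778, 0.273, 0.036], 0.72)]
amber_cup [([0.337, 0.261, 0.017], 0.87)]
black_ring [([0.71, -0.216, 0.013], 0.94)]
turned_hub [([0.333, -0.198, 0.012], 0.6), ([0.708, -0.367, 0.068], 0.18)]
machined_plate [([0.754, -0.039, 0.016], 0.57), ([0.783, 0.272, 0.038], 0.53)]
mouse [([0.38, -0.003, 0.028], 0.71)]
tumbler [([0.713, -0.366, 0.067], 0.81)]
side 543.6573787116251 318.87149086272177 239.05347152743 [-0.15691918  0.71822643  0.71714988] [  58.61908309    1.12682765 -137.16155286]
case [([0.537, 0.204, 0.079], 0.79), ([0.55, 0.194, 0.083], 0.41)]
lid [([0.556, 0.194, 0.083], 0.6), ([0.758, 0.268, 0.039], 0.16)]
lid_bar []
narrow_loose [([0.466, -0.13, 0.022], 0.97)]
wide [([0.539, -0.309, 0.049], 0.93), ([0.551, 0.194, 0.08], 0.71)]
dark_cup [([0.759, 0.27, 0.044], 0.84), ([0.552, 0.193, 0.083], 0.65)]
amber_cup [([0.34, 0.252, 0.03], 0.57), ([0.37, 0.015, 0.019], 0.31)]
black_ring [([0.705, -0.211, 0.01], 0.84), ([0.372, 0.015, 0.022], 0.74)]
turned_hub [([0.323, -0.186, 0.012], 0.66), ([0.705, -0.212, 0.011], 0.3)]
machined_plate [([0.754, -0.042, 0.014], 0.6)]
mouse [([0.372, 0.014, 0.02], 0.68)]
tumbler [([0.696, -0.334, 0.067], 0.74)]
```

View pics/top0.png

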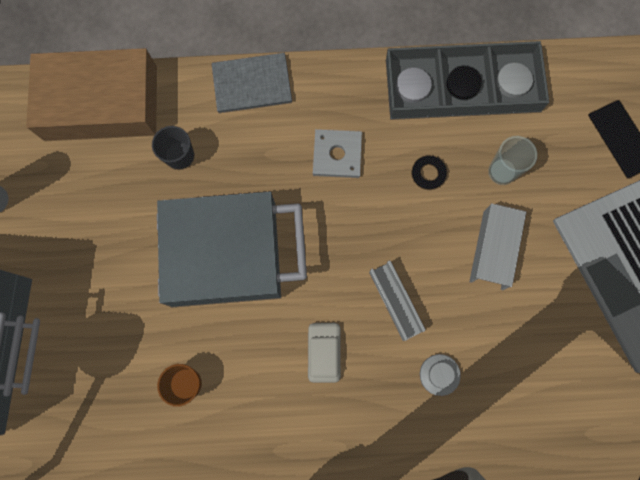

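View pics/side0.png

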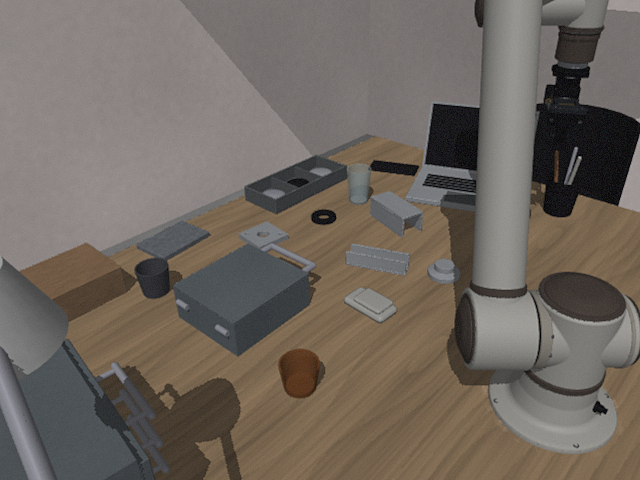

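The top view shows the cover at (158–278, 193–303), the bar at about (302, 243), the loose channel at (398, 300) and the wide channel at (498, 245). The side view agrees. Next I'll fit box models to the network masks in both views.

```bash
cat > h.py <<'E'
from workcell import env
import cv2,numpy as np
from scipy.optimize import minimize
from scipy.spatial.transform import Rotation as R
def project(p,P):
    c=(np.atleast_2d(P)-p['position'])@R.from_euler('xyz',p['orientation'],degrees=True).as_matrix()
    x,y,z=c[:,0],-c[:,1],-c[:,2]
    if p['name']=='wrist':
        r=np.hypot(x,y)+1e-12; t=np.arctan2(r,z); return np.c_[p['cx']+p['fx']*t*x/r,p['cy']+p['fy']*t*y/r]
    return np.c_[p['cx']+p['fx']*x/z,p['cy']+p['fy']*y/z]
def grab(n):
    p=dict(env.grab_frame(n)); p['name']=n; return p
def box(x0,x1,y0,y1,z0,z1): return np.array([[x,y,z] for x in(x0,x1) for y in(y0,y1) for z in(z0,z1)])/1e3
M={'narrow_loose':[box(-70,70,-20,20,0,5),box(-70,70,-20,-15,0,36),box(-70,70,15,20,0,36)],
   'wide':[box(-70,70,-32,32,51,56),box(-70,70,-32,-27,0,56),box(-70,70,27,32,0,56)],
   'case':[box(-91,91,-101,101,0,82)],
   'casebar':[box(-91,91,-101,101,0,82),box(-69,69,-153,-139,57,71),box(-69,-55,-146,-101,57,71),box(55,69,-146,-101,57,71)]}
M['narrow_in_case']=M['narrow_loose']
def place(B,q): return B@R.from_euler('z',q[3]).as_matrix().T+q[:3]
def render(p,model,q):
    im=np.zeros((480,640),np.uint8)
    for B in M[model]:
        uv=project(p,place(B,q)); h=cv2.convexHull((uv*16).round().astype(np.int32))
        cv2.fillConvexPoly(im,h,255,cv2.LINE_AA,4)
    return im/255.
def fit(obs,model,q0,fixz=None):
    """obs: [(pic,mask)]; q=(x,y,z,yaw rad)"""
    ms=[(p,cv2.GaussianBlur(m.astype(float),(0,0),1)) for p,m in obs]
    full=lambda v: np.array([v[0],v[1],fixz,v[2]]) if fixz is not None else np.array(v)
    f=lambda v: sum(np.abs(cv2.GaussianBlur(render(p,model,full(v)),(0,0),1)-m).sum()/m.sum() for p,m in ms)
    v0=np.array(q0)[[0,1,3]] if fixz is not None else np.array(q0)
    best=None
    for s in (.02,.006):
        d=np.diag([s]*len(v0)); d[-1,-1]=s*8
        r=minimize(f,v0,method='Nelder-Mead',options=dict(initial_simplex=np.vstack([v0,v0+d]),xatol=1e-5,fatol=1e-5,maxiter=600)); v0=r.x
    return full(v0),r.fun
E
python3 - <<'E'
from h import *
ps=[grab('top'),grab('side')]
tr=lambda p,t: max(env.trace(p,t),key=lambda r:r['score'])
for t,n,q0 in [('lid','lid',[.566,.166,0,.05]),('narrow_loose','narrow_loose',[.465,-.132,0,.5]),('wide','wide',[.545,-.315,0,-.2])]:
    o=[]
    for p in ps:
        r=tr(p,n); m=r['mask']; ys,xs=np.where(m); print(n,p['name'],round(r['score'],2),m.sum(),xs.min(),xs.max(),ys.min(),ys.max()); o.append((p,m))
    for mod in (['case','casebar'] if t=='lid' else [t]):
        for fz in (None,0.): print(mod,fz,[np.round(np.append(q,0),4).tolist()+[round(f,3)] for q,f in [fit(o,mod,q0,fz)]])
        for k in o: print(' single',[(np.round(q,4).tolist(),round(f,3)) for q,f in [fit([k],mod,q0,0.)]])
E
```

```text
lid top 0.88 13041 157 306 192 303
lid side 0.6 7554 173 315 244 336
case None [[0.5746, 0.1708, 0.0238, 0.0417, 0.0, np.float64(0.508)]]
case 0.0 [[0.5772, 0.1773, 0.0, 0.0359, 0.0, np.float64(0.548)]]
 single [([0.574, 0.1779, 0.0, 0.0349], np.float64(0.131))]
 single [([0.6157, 0.1443, 0.0, 0.0338], np.float64(0.246))]
casebar None [[0.5765, 0.1783, -0.0019, 0.0188, 0.0, np.float64(0.489)]]
casebar 0.0 [[0.5763, 0.1783, 0.0, 0.0134, 0.0, np.float64(0.491)]]
 single [([0.5733, 0.1786, 0.0, 0.0265], np.float64(0.1))]
 single [([0.6163, 0.1444, 0.0, 0.0198], np.float64(0.32))]
narrow_loose top 0.85 1872 370 423 262 340
narrow_loose side 0.76 1284 346 407 245 274
narrow_loose None [[0.4669, -0.1342, -0.0006, 0.3857, 0.0, np.float64(0.289)]]
narrow_loose 0.0 [[0.4671, -0.1344, 0.0, 0.3728, 0.0, np.float64(0.292)]]
 single [([0.4654, -0.1347, 0.0, 0.3802], np.float64(0.105))]
 single [([0.4727, -0.1349, 0.0, 0.4333], np.float64(0.172))]Traceback (most recent call last):
  File "<stdin>", line 7, in <module>
  File "<stdin>", line 3, in <lambda>
ValueError: max() iterable argument is empty
```

```bash
cat >> h.py <<'E'
M['lid']=[box(-91,91,-101,101,56,82)]+M['casebar'][1:]
def tr(p,t):
    r=env.trace(p,t); return max(r,key=lambda r:r['score'])['mask'] if r else None
E
python3 - <<'E'
from h import *
ps=[grab('top'),grab('side')]
for xy,z,n,yaw,q0 in [((.52,-.30),.25,'wide',-100,[.545,-.315,0,-.2]),((.44,-.14),.25,'narrow_loose',-68,[.466,-.134,0,.38]),((.54,-.02),.3,'lid',-89,[.574,.178,0,.027])]:
    env.goto([*xy,z],[180,0,yaw])
    pw=grab('wrist'); cv2.imwrite(f'pics/w_{n}.png',pw['image'])
    o=[(p,m) for p,m in [(pw,tr(pw,n))] if m is not None]
    if n=='wide':print(pw['fx'],pw['cx'],pw['cy'],pw['position'],pw['orientation'])
    pp=[grab('top'),grab('side')]
    for p,k in zip(pp,ps):
        k2=p if n!='lid' else k
        if n=='lid': k2=p
        m=tr(k2,n)
        if m is not None:o.append((k2,m))
    for k in o:
        q,f=fit([k],n,q0,0.);print(n,k[0]['name'],k[1].sum(),np.round(q,4),round(f,3))
    q,f=fit(o,n,q0);print('  all',np.round(q,4),round(f,3))
print(env.read_state()['clock'],env.read_state()['joint_positions'])
E
python3 -c "
import cv2,numpy as np
a=[cv2.imread(f'pics/w_{n}.png') for n in('wide','narrow_loose','lid')]
cv2.imwrite('pics/m1.png',cv2.resize(np.vstack([np.hstack(a[:2]),np.hstack([a[2],a[2]*0])]),(800,600)))"
```

```text
371.64829954431775 325.38478494259215 238.21437323575856 [ 0.50464869 -0.37784115  0.41257985] [-1.65096308e+01 -2.02684340e-02  1.69920753e+02]
wide wrist 9662 [ 0.5521 -0.3246  0.     -0.2929] 0.026
wide top 1221 [ 0.5524 -0.3414  0.     -0.5714] 1.732
wide side 1505 [ 0.5585 -0.3273  0.     -0.3248] 0.063
  all [ 0.5538 -0.3248 -0.001  -0.3091] 1.974
narrow_loose wrist 5381 [ 0.465  -0.1341  0.      0.391 ] 0.045
narrow_loose top 477 [ 0.4525 -0.1289  0.      0.4373] 3.342
narrow_loose side 1382 [ 0.4705 -0.1371  0.      0.3714] 0.093
  all [ 4.653e-01 -1.342e-01  2.000e-04  3.896e-01] 3.52
lid wrist 3335 [ 0.6673  0.7513  0.     -3.0663] 1.0
lid top 1668 [ 1.234 -0.622  0.     2.587] 1.0
lid side 7560 [0.5713 0.1814 0.     0.0259] 0.05
  all [  375.9955   751.763  -1800.4167  3610.4471] 3.0
5.4583 [ 1.50025274e+01  1.10377648e+01 -3.87694331e+00  4.91783437e-04
 -7.50928900e+01 -1.40654982e+01]
```

View pics/m1.png

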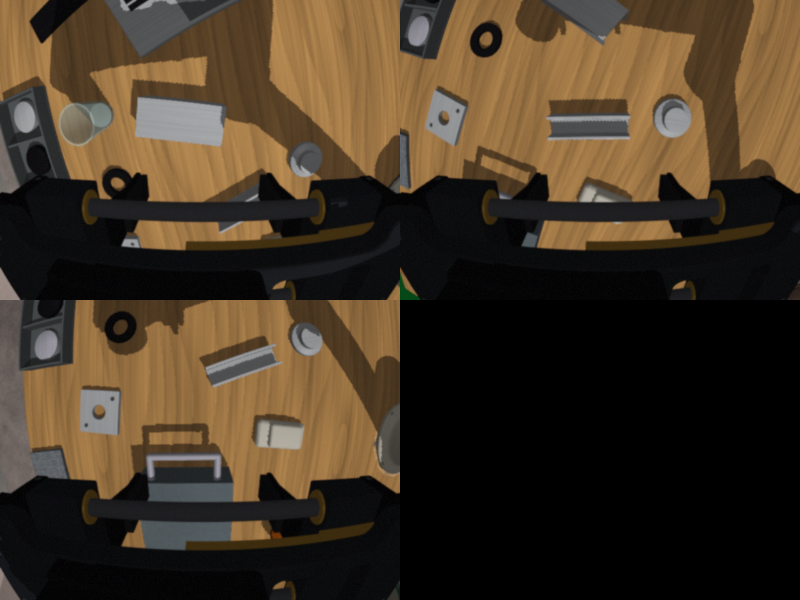

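The wrist frames show all three clearly: wide channel at tile (180, 120), loose narrow channel at (588, 127) and bar at (184, 457). The mask fits agree. Next I'll check the predicted bar against the wrist picture.

Run:
```python
from h import *
pw=grab('wrist'); im=pw['image'].copy()
for q,c in [([.5733,.1786,0,.0265],(0,0,255)),([.5713,.1814,0,.0259],(0,255,0))]:
    for B in M['lid'][1:]+[box(-91,91,-101,-101,56,82)]:
        h=cv2.convexHull(project(pw,place(B,q)).round().astype(np.int32)); cv2.polylines(im,[h],True,c,1)
    print(project(pw,place(np.array([[-.062,-.146,.064],[.062,-.146,.064]]),q)))
cv2.imwrite('pics/bar.png',cv2.resize(im[200:330,200:400],None,fx=4,fy=4,interpolation=2))
```

```text
[[345.08752015 248.67922738]
 [237.03658259 249.5138168 ]]
[[346.84605404 251.08485462]
 [238.91434327 251.82400335]]
```

View pics/bar.png

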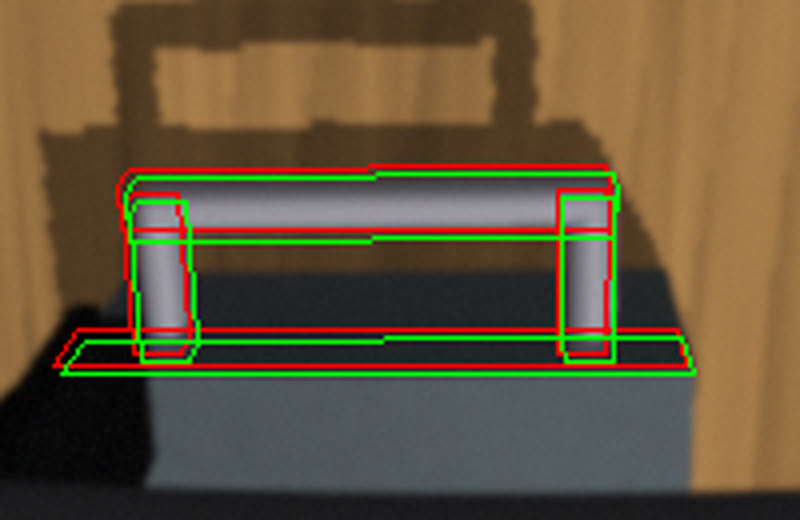

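```bash
cat >> h.py <<'E'
CASE=np.array([.571,.181,0,.026])
def loc(x,y,z,q=CASE): return place(np.array([[x,y,z]]),q)[0]
def st(): s=env.read_state(); print('t',round(s['clock'],2),'F',np.round(s['force'],1),'op',round(s['opening'],3),'ff',np.round(s['finger_force'],1),'p',np.round(s['position'],4))
E
python3 - <<'E'
from h import *
yaw=np.degrees(CASE[3])
bar=lambda th: loc(0,.101+(-.247*np.cos(th)+.014*np.sin(th)),.05+.247*np.sin(th)+.014*np.cos(th))
tcp=lambda th: bar(th)-[0,0,.019]
# is the whole arc reachable?
Y=None
for y in (yaw,yaw-180,yaw+180):
    js=[env.inverse_kinematics(tcp(t),[180,0,y]) for t in np.radians([0,45,80,106])]
    print(y,[None if j is None else np.round(j).tolist() for j in js])
    if Y is None and all(j is not None for j in js): Y=y
env.gripper_to(.45)
env.goto(tcp(0)+[0,0,.08],[180,0,Y])
env.move_straight(tcp(0)); st()
env.gripper_to(0,20); st()
for d in range(8,107,7):
    env.move_straight(tcp(np.radians(d)))
    if d%14==1 or d>85: st()
env.gripper_to(.45); st()
env.move_straight(tcp(np.radians(106))+[0,0,.05])
env.dwell(.3)
for n in('top','side'): cv2.imwrite(f'pics/{n}1.png',grab(n)['image'])
print(Y); st()
E
python3 -c "
import cv2,numpy as np
cv2.imwrite('pics/m2.png',cv2.resize(np.hstack([cv2.imread(f'pics/{n}1.png') for n in('top','side')]),(800,300)))"
```

```text
1.4896902673401404 [[20.0, 28.0, -19.0, 0.0, -43.0, 72.0], [27.0, 18.0, -6.0, 0.0, -66.0, 64.0], [39.0, 20.0, 5.0, 0.0, -75.0, 53.0], [46.0, 26.0, 12.0, 0.0, -76.0, 45.0]]
-178.51030973265986 [[20.0, 28.0, -19.0, -0.0, -43.0, -108.0], [27.0, 18.0, -6.0, -0.0, -66.0, -116.0], [39.0, 20.0, 5.0, -0.0, -75.0, -127.0], [46.0, 26.0, 12.0, -0.0, -76.0, -135.0]]
181.48969026734014 [[20.0, 28.0, -19.0, -0.0, -43.0, -108.0], [27.0, 18.0, -6.0, -0.0, -66.0, -116.0], [39.0, 20.0, 5.0, -0.0, -75.0, -127.0], [46.0, 26.0, 12.0, -0.0, -76.0, -135.0]]
t 8.57 F [ 0.3 -1.  -0.1] op 0.453 ff 0.0 p [0.5757 0.0351 0.0458]
t 9.14 F [ 1.2 -5.1  1.5] op 0.153 ff 20.0 p [0.575  0.0339 0.0455]
t 9.88 F [ 2.8 -9.8 -0.1] op 0.153 ff 20.0 p [0.5747 0.0455 0.109 ]
t 10.57 F [  0.7 -10.9   5. ] op 0.151 ff 20.0 p [0.574  0.0703 0.1644]
t 11.28 F [ -0.9 -11.9  10.2] op 0.155 ff 20.0 p [0.5731 0.1077 0.2127]
t 11.97 F [-2.3 -8.1 11.8] op 0.15 ff 20.0 p [0.5718 0.1576 0.2489]
t 12.68 F [-2.8 -3.3  8.7] op 0.155 ff 20.0 p [0.5701 0.2151 0.2712]
t 13.38 F [-2.6 -0.6  4.6] op 0.153 ff 20.0 p [0.5682 0.2761 0.2784]
t 13.72 F [-1.6  1.2  2.4] op 0.154 ff 20.1 p [0.5675 0.306  0.2767]
t 14.07 F [-0.8  0.3  0.4] op 0.149 ff 20.1 p [0.5668 0.3355 0.2718]
t 14.43 F [-0.4  0.5 -0.3] op 0.154 ff 20.0 p [0.5661 0.3642 0.2636]
t 15.18 F [ 0.6  0.  -1.2] op 0.445 ff 0.4 p [0.5663 0.3635 0.2646]
1.4896902673401404
t 16.07 F [-0.5  0.1  0.2] op 0.455 ff 0.0 p [0.5661 0.3634 0.314 ]
```

View pics/m2.png

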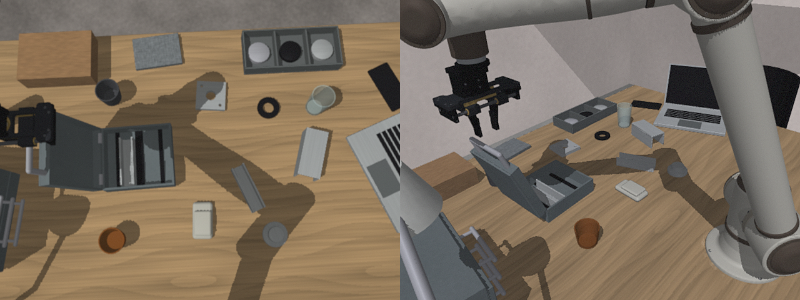

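The cover is fully open by itself: in the top view it lies back at (40–105, 115–190), with the tray, its strips and the taken groove visible at (105–175, 125–187). I'll inspect the inside, then pick up the narrow channel.

Run:
```python
from h import *
s=env.read_state(); p=np.array(s['position'])
env.move_straight([p[0],p[1],.37],rate=.2)
env.move_straight([.52,.15,.37],rate=.25)
pw=grab('wrist'); im=pw['image'].copy()
r=env.trace(pw,'narrow_in_case'); print([(round(k['score'],2),int(k['mask'].sum())) for k in r])
for k in r[:2]:
    q,f=fit([(pw,k['mask'])],'narrow_in_case',[*loc(0,.035,.006)[:2],.006,.026],.006); print(np.round(q,4),f,'local',np.round((q[:2]-CASE[:2])@R.from_euler('z',CASE[3]).as_matrix()[:2,:2],4))
M['t']=[box(-91,91,-101,101,50,50),box(-85,85,-95,95,50,50),box(-85,85,-11.5,11.5,11,11),box(-85,85,-70.5,-58.5,11,11)]
for B in M['t']: cv2.polylines(im,[cv2.convexHull(project(pw,place(B,CASE)).round().astype(np.int32))],True,(0,0,255),1)
for B in M['narrow_loose'][1:]: cv2.polylines(im,[cv2.convexHull(project(pw,place(B,q)).round().astype(np.int32))],True,(0,255,0),1)
cv2.imwrite('pics/in.png',cv2.resize(im,(800,600)))
env.gripper_to(.8)
a=.390; P=np.array([.465,-.1341,0]); T=[180,0,np.degrees(a)]
env.goto(P+[0,0,.12],T)
pw=grab('wrist'); m=tr(pw,'narrow_loose')
if m is not None: print(m.sum(),fit([(pw,m)],'narrow_loose',[*P[:2],0,a],0.))
st()
```

```text
[(0.81, 3163)]
[0.559  0.2129 0.006  0.0278] 0.07905676959112207 local [-0.0112  0.0322]
1761 (array([ 0.29743362, -0.22047002,  0.        ,  0.44854736]), np.float64(2.3300791862213672))
t 19.96 F [-0.6 -0.1 -0.3] op 0.798 ff 0.0 p [ 0.4662 -0.1335  0.1208]
```

View pics/in.png

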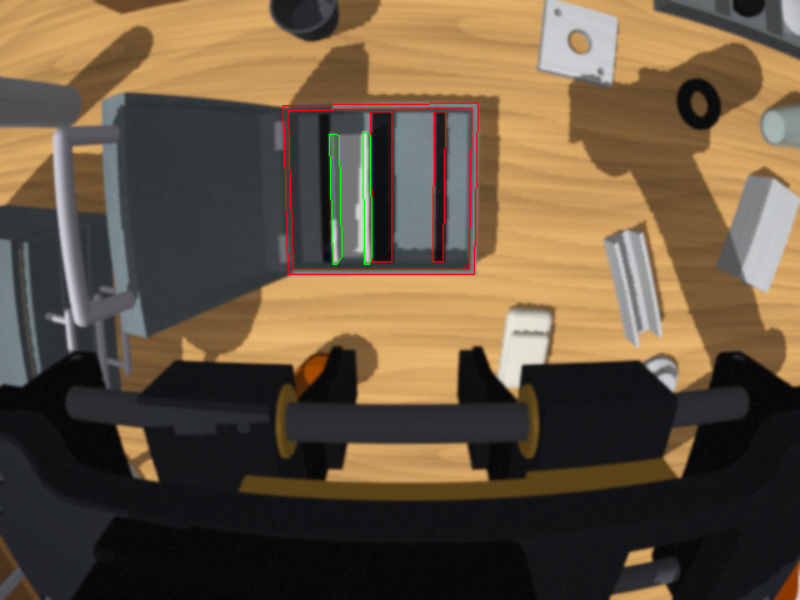

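The drawn case model (red) matches the tray walls and strips to about 1 mm. The narrow channel already in the case (green) sits at local x = -11 mm, y = +32 to +34 mm. I'll pick up the loose channel and set it down at the same x.

```bash
python3 - <<'E'
from h import *
a=.390; P=np.array([.465,-.1341,0])
env.move_straight(P+[0,0,.009],rate=.1); st()
env.gripper_to(0,20); st()
env.move_straight(P+[0,0,.15],rate=.2); st()
D=loc(-.010,-.035,0); T=[180,0,np.degrees(CASE[3])]
env.goto(D+[0,0,.15],T)
pw=grab('wrist'); pt=grab('side')
for p,n in((pw,'wrist'),(pt,'side')): cv2.imwrite(f'pics/carry_{n}.png',p['image'])
m=tr(pw,'narrow_loose')
q0=[*D[:2],.141,CASE[3]]
if m is not None: print(m.sum(),fit([(pw,m)],'narrow_loose',q0,.141), q0)
st()
E
python3 -c "
import cv2,numpy as np
cv2.imwrite('pics/m3.png',cv2.resize(np.hstack([cv2.imread(f'pics/carry_{n}.png') for n in('wrist','side')]),(800,300)))"
```

```text
t 21.22 F [-0.2 -0.3  0.2] op 0.797 ff 0.0 p [ 0.4655 -0.1341  0.0095]
t 21.84 F [ 0.5 -0.2  1.3] op 0.459 ff 20.0 p [ 0.4651 -0.1341  0.0091]
t 22.7 F [-0.8  0.7 -2.8] op 0.457 ff 20.0 p [ 0.4637 -0.1339  0.1487]
20786 (array([0.56131597, 0.14483718, 0.141     , 0.02733362]), np.float64(0.2816306058208735)) [np.float64(0.5619132772863963), np.float64(0.14575185862593493), 0.141, np.float64(0.026)]
t 23.98 F [ 0.4 -0.6 -3.2] op 0.458 ff 20.0 p [0.5617 0.1444 0.15  ]
```

View pics/m3.png

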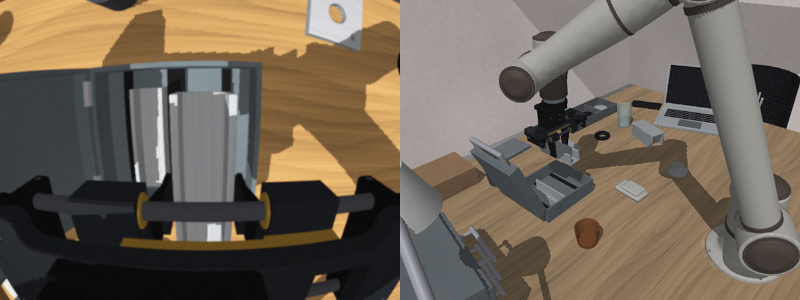

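The narrow channel is held straight, at tile (200, 165) in the wrist view, above the free groove. Lowering it now.

Run:
```python
from h import *
D=loc(-.010,-.035,0)
env.move_straight(D+[0,0,.06],rate=.12)
env.move_straight(D+[0,0,.022],rate=.06,force_limit=8); st()
c=env.move_straight(D+[0,0,.0135],rate=.02,force_limit=4); print(c); st()
env.gripper_to(.56); st()
env.move_straight(D+[0,0,.10],rate=.15)
env.move_straight(loc(-.06,-.02,.30),rate=.25)
pw=grab('wrist'); im=pw['image']
for n in('narrow_in_case','narrow_loose'):
  for k in env.trace(pw,n)[:3]:
    for y in(.033,-.035):
      q,f=fit([(pw,k['mask'])],'narrow_loose',[*loc(-.01,y,0)[:2],.006,.026],.006)
      if f<.4: print(n,round(k['score'],2),np.round(q,4),round(f,3),'local',np.round((q[:2]-CASE[:2])@R.from_euler('z',CASE[3]).as_matrix()[:2,:2],4))
cv2.imwrite('pics/placed.png',cv2.resize(im,(800,600))); st()
```

```text
t 25.67 F [ 0.6  0.3 -2.3] op 0.456 ff 20.0 p [0.5622 0.1459 0.022 ]
True
t 26.07 F [-1.   1.2  4.4] op 0.457 ff 20.0 p [0.5621 0.1459 0.015 ]
t 26.57 F [ 0.4 -0.1  0.1] op 0.56 ff 0.0 p [0.5609 0.1453 0.0136]
narrow_in_case 0.82 [0.5601 0.213  0.006  0.0304] 0.061 local [-0.01    0.0323]
narrow_in_case 0.82 [0.5599 0.213  0.006  0.0286] 0.061 local [-0.0103  0.0322]
t 28.43 F [-0.8 -0.1 -0.1] op 0.562 ff 0.0 p [0.5112 0.1591 0.298 ]
```

View pics/placed.png

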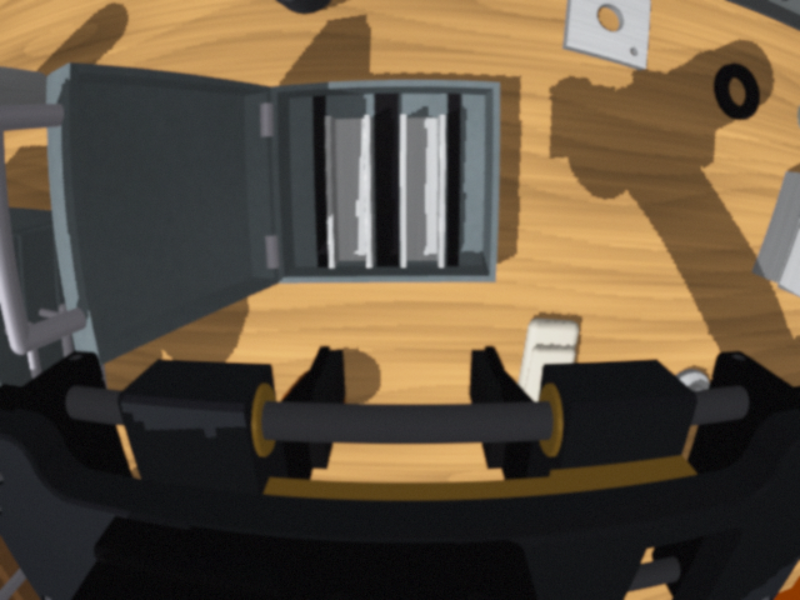

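Both narrow channels lie flat and level in their grooves, at (350, 190) and (422, 190). Next is the wide channel.

Run:
```python
from h import *
a=-.2929; P=np.array([.5521,-.3246,0]); T=[180,0,np.degrees(a)]
env.gripper_to(1.0)
env.goto(P+[0,0,.20],T); env.dwell(.1)
pw=grab('wrist'); m=tr(pw,'wide')
if m is not None: print(m.sum(),fit([(pw,m)],'wide',[*P[:2],0,a],0.))
env.move_straight(P+[0,0,.09],rate=.15)
print(env.move_straight(P+[0,0,.036],rate=.08,force_limit=8)); st()
env.gripper_to(0,25); st()
env.move_straight(P+[0,0,.20],rate=.2); st()
D=loc(-.010,-.001,0); T=[180,0,np.degrees(CASE[3])]
env.goto(D+[0,0,.20],T); env.dwell(.1)
pw=grab('wrist'); ps=grab('side')
m=tr(pw,'wide')
if m is not None: print(m.sum(),fit([(pw,m)],'wide',[*D[:2],.164,CASE[3]],.164),D)
cv2.imwrite('pics/m4.png',cv2.resize(np.hstack([pw['image'],ps['image']]),(800,300)))
st()
```

```text
11829 (array([ 0.55202181, -0.32419809,  0.        , -0.29941243]), np.float64(0.02051783156942041))
False
t 33.05 F [0.5 0.6 0.3] op 1.0 ff 0.0 p [ 0.5525 -0.3248  0.0363]
t 33.59 F [-0.5  1.2  1.1] op 0.733 ff 25.0 p [ 0.5523 -0.3245  0.0363]
t 34.56 F [-1.   0.  -3.3] op 0.734 ff 25.0 p [ 0.551 -0.324  0.198]
31171 (array([0.56157062, 0.17862346, 0.164     , 0.01814614]), np.float64(0.33797539384799635)) [0.56102938 0.17974037 0.        ]
t 36.64 F [ 0.7  0.5 -2.7] op 0.733 ff 25.0 p [0.5613 0.179  0.2   ]
```

View pics/m4.png

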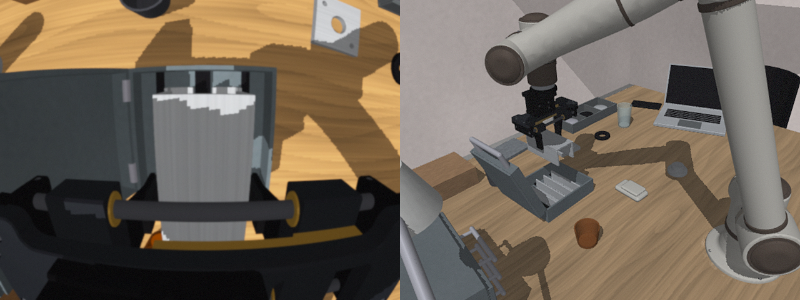

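The wide channel is held square over the two narrow ones, at wrist tile (205, 165). Lowering it with contact sensing.

Run:
```python
from h import *
D=loc(-.010,-.001,0)
env.move_straight(D+[0,0,.10],rate=.15)
c=env.move_straight(D+[0,0,.054],rate=.06,force_limit=7); print(c); st()
if not c:
    c=env.move_straight(D+[0,0,.0455],rate=.02,force_limit=4); print(c); st()
p=env.read_state()['position']
if p[2]<.051:
    env.gripper_to(.87); st()
    env.move_straight(D+[0,0,.13],rate=.15)
    env.move_straight(loc(-.06,-.02,.30),rate=.25); env.dwell(.1)
pw=grab('wrist'); ps=grab('side')
m=tr(pw,'wide')
if m is not None:
    q,f=fit([(pw,m)],'wide',[*D[:2],.011,CASE[3]],.011)
    print(np.round(q,4),f,'local',np.round((q[:2]-CASE[:2])@R.from_euler('z',CASE[3]).as_matrix()[:2,:2],4))
    m2=tr(ps,'wide')
    if m2 is not None: print('2view z',fit([(pw,m),(ps,m2)],'wide',[*D[:2],.011,CASE[3]]))
a=cv2.resize(pw['image'][40:280,160:480],None,fx=1.25,fy=1.25); b=cv2.resize(ps['image'][200:380,150:390],(400,300))
cv2.imwrite('pics/m5.png',np.hstack([a,b])); st()
```

```text
False
t 38.38 F [ 0.8  0.9 -2.8] op 0.73 ff 25.0 p [0.5614 0.1799 0.0543]
True
t 38.77 F [-0.5 -0.6  4. ] op 0.732 ff 25.0 p [0.5612 0.1799 0.0472]
t 39.33 F [-0.3  0.1 -0.8] op 0.868 ff 0.0 p [0.5598 0.1792 0.0456]
[0.5616 0.1799 0.011  0.0211] 0.024021594935763585 local [-0.0094 -0.0008]
2view z (array([0.56158389, 0.179852  , 0.01272724, 0.00709693]), np.float64(0.28234314061107896))
t 41.2 F [ 0.4  0.5 -0. ] op 0.872 ff 0.0 p [0.5115 0.1594 0.2988]
```

View pics/m5.png

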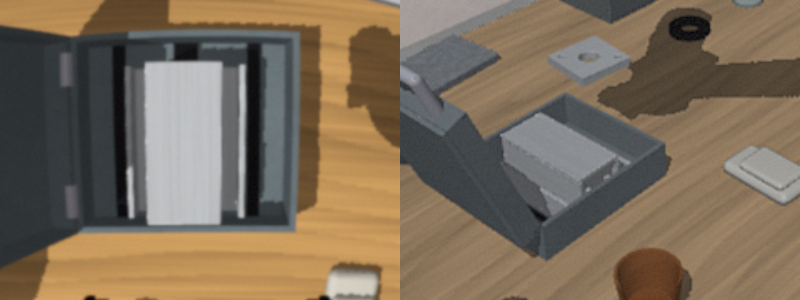

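The wide channel is seated level between the outer walls of the two narrow channels, at (183, 143) in the left crop. It made contact at TCP z = 47 mm, as expected, and the cover is still open.

```bash
python3 -c "
from workcell import env
print(env.close_job())"
```

```text
the job is handed in; nothing more can be done
None
```

The job is done and handed in at about 41 s: the cover is fully open and staying open, the loose narrow channel is in the free groove, the wide channel is seated level over both narrow ones, and I touched nothing else on the table.

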